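# Eject the label cassette and trap it

### The job

Press the eject key of the label printer fully down with one finger, so that its spring pops the label cassette out of the cradle, and stop the cassette with the other finger while it is on the sloping apron, before it slides off onto the counter. Do not grasp or lift the cassette, and leave everything else on the counter where it is. Finish while holding: the key still fully down under one finger and the cassette lying still against the other.

Things in the scene. Friction and masses are not known exactly. Their poses are not given: they have to be found in the camera images.
- printer: Dark grey label printer, fixed, with a low open cassette cradle and sloping apron in front. Origin on the counter under the gate, on the cradle's centre line. -x is the way the cassette comes out, +y the side of the eject key, z up. The cradle (open above, walls 28 mm) reaches from x = 0 to 75 mm, the tall body (175 x 210 mm, 176 mm high) starts at x = 85 mm.
- cassette: Pale grey slick plastic block in the cradle, 50 mm long (x, along the slide), 40 wide, 26 high, about 150 g; origin at the centre of its underside, z upright as it lies on the slope. A spring plunger pushes it downhill against the gate. When the gate drops it pops out and slides off the apron in well under a second, unless a finger already stands in its way.
- eject_key (a joint): Travel of the eject key in m: 0 is up, 0.010 fully down. Pressed straight down; spring, about 1.5 N at first to 4 N fully down. The gate moves with the key and frees the cassette at about 6 mm. Let go, the key and gate spring up again.
- key_top (a point): Centre of the top of the eject key, a grey ribbed cap 34 mm along the printer's x and 28 mm along its y, beside the apron at x = -45 mm, y = 62 mm in the printer's frame. Its top is 50 mm above the counter when up, 40 mm when down; the housing round it is 34 mm high.
- apron_stop (a point): Point on the apron's floor, on its centre line, level with the key: x = -45 mm, y = 0, 31 mm high in the printer's frame; key_top is 62 mm to the side. A fingertip above it, as low as the pressed key top (40 mm high, 9 mm off the floor), blocks the cassette after about 30 mm of travel; the cassette's top is then about 60 mm high.
- gate (a point): Point on the floor of the cradle at the gate (printer x = 0, y = 0, 44 mm high), below the front face of the cassette at the start. The floor of cradle and apron is one plane, falling towards printer -x at 16 degrees; the apron runs from here to its open lower end at x = -85 mm, 20 mm high, between guide rails 43 mm apart that stand 4 mm above the floor.
- spare_cassette: A second cassette of the same shape, lying level on the counter beside the apron, on the side away from the key; not part of the job. Origin at the centre of its underside.
- label_roll: Standing roll of paper labels, 68 mm across, 50 mm high, beyond the apron's end. Origin at the centre of its underside.
- date_stamp: Dark wooden hand stamp standing on its round foot, 36 mm across, 68 mm high, beyond the eject key. Origin at the centre of its underside.
- weight: Steel test weight with a knob, 42 mm across, 56 mm high, near the eject key. Origin at the centre of its underside.

How it is judged:
By the outcome, as a careful person would: the job done as asked, in the order asked, and still so for the second after the job is handed in, while the arm keeps its last pose, push and grip.
It also fails if it takes over 29 s, if anything falls off the work surface, if the arm or the gripper's body presses on something with over 40 N, if the wrist force passes 120 N, or if a joint passes its speed limit or range.

### The arm

A 6-joint arm with a two-finger parallel gripper is mounted at the origin on the work surface. World frame = base frame: x ahead of the robot, y to its left, z up, the work surface at z = 0. Lengths are in m, angles in degrees, forces in N, time in s.
With the tool pointing down it reaches from about 0.35 to 0.875 m from the base axis. Payload 4.2 kg.
Tool frame: the origin (TCP) lies midway between the tips of the shut fingers; the grasp point (between the pads) lies 19 mm behind it; y points along the fingers, z is the direction in which the jaws open and shut, and the axes are right-handed (so a half turn about y gives the same grasp; the last joint's range is limited). The gripper opens to 87 mm and grips with 3 to 60 N. Pads are 19 mm wide; open, the fingers measure 117 mm over their backs; the gripper's body (75 mm by 190 mm) begins 51 mm behind the grasp point.
Start: joints at [-48.896, 22.042, 0.453, 0, -68.411, -14.817], TCP at [0.277, -0.56, 0.223] pointing down, gripper open.
Joint ranges: [-179.83, 179.83], [-69.29, 118.12], [-61.27, 80.66], [-181.25, 117.63], [-171.15, -9.14], [-177.46, 177.46]. Speed limits (degrees/s): [159.86, 159.86, 180, 180, 180, 180].

### API

Orientations are given as [roll, pitch, yaw] about the fixed x, y, z axes, in that order (R = Rz(yaw) Ry(pitch) Rx(roll)).
In Python, from workcell import env gives the robot as it stands. The module is installed in compiled form; this text tells all that it offers. Calls block until the motion is done:
- env.goto(position, orientation): joint-space move of the TCP to a pose.
- env.move_straight(position, rotation=None, rate=0.15, force_limit=None): straight line of the TCP; rotation=None keeps the orientation; rate is the mean speed in m/s. With force_limit (N) it stops when the force on the tool has changed by that much, and returns True; else False.
- env.set_joints(angles): joint-space move.
- env.gripper_to(opening, grasp_force=None): opening from 0.0 (shut) to 1.0 (fully open); grasp_force is the grip in N (None keeps the last); returns when the fingers have stopped.
- env.dwell(seconds).
- env.inverse_kinematics(position, orientation): joint angles nearest the present ones, or None.
- env.read_state(): the state.
- env.grab_frame(name): name is "side" or "top"; returns a dict with "image" (420x560x3 uint8, blue, green, red), "fx", "fy", "cx", "cy" (pixels), "position" and "orientation" of the camera in the world. Camera axes: x right, y up, looking along -z (the intrinsics and any distortion apply to the point x, -y, -z); pixel columns grow to the right and rows downward; lengths in m; the calibration is good to about 2 mm. A picture is of the moment at which its call begins. There is no depth.
A pose or a line that the arm cannot do raises env.Unreachable and nothing moves.
- env.close_job(): hands the job in, once; it reports no verdict.
Trained networks look in a picture, given as the dict that the camera call returned (one of the last four; its "shot" number tells which), for a name from the list of things; names that differ only in an ending like _2 or _b are one class to them, and where a whole thing is asked for, a point or a joint stands for the part that bears it (a point fixed in the world has none). Each returns a list of dicts, best first, with "score" (0 to 1); they miss things now and then, are a little off and sometimes report something else, mostly with a low value. They report only what shows in the picture. A call takes as long as a camera call.
- env.search_frame(picture, thing): "xyz" ([x, y, z] in m, in world coordinates, good to about 4 mm: the middle of the surface that is visible of it).
- env.trace(picture, thing): "mask" (420x560 bool, what is visible of it).
The state is a dict: "clock": time; "joint_positions": joint angles; "qvel": joint speeds; "joint_torque": joint torques, N m; "position": TCP position; "tool_rot": TCP orientation; "force": force on the tool from outside, world axes, zero at the start; "wrist_torque": the same for the moment, N m; "opening": opening from 0.0 (shut) to 1.0 (fully open).
Only numpy, scipy, OpenCV 4.12 (cv2) and the standard library are available. Lean on these libraries where they do the work, as an engineer would, in place of code of your own. Each camera call takes 0.05 s, during which the arm holds its last target.

## Working session

There is one attempt and no reset: what is moved stays moved. The work goes in short steps, each a Python script; the robot and the scene stay as the last script left them, time stands still between calls to the robot, and variables do not carry over. Pictures are saved under pics/ and viewed, and the job is handed in when it is done.

```bash
mkdir -p pics
cat > h.py <<'E'
from workcell import env
import numpy as np, cv2
from scipy.spatial.transform import Rotation as R
def proj(f,P):
    P=np.atleast_2d(P); Rm=R.from_euler('xyz',f["orientation"],degrees=True).as_matrix()
    c=(P-np.array(f["position"]))@Rm
    return np.c_[f["fx"]*c[:,0]/-c[:,2]+f["cx"], f["fy"]*-c[:,1]/-c[:,2]+f["cy"]]
def ray(f,uv):
    Rm=R.from_euler('xyz',f["orientation"],degrees=True).as_matrix()
    d=np.array([(uv[0]-f["cx"])/f["fx"],-(uv[1]-f["cy"])/f["fy"],-1])
    return np.array(f["position"]),Rm@d
def atz(f,uv,z):
    p,d=ray(f,uv); return p+d*(z-p[2])/d[2]
E
python3 - <<'E'
from h import *
for n in("top","side"):
    f=env.grab_frame(n); cv2.imwrite(f"pics/{n}0.png",f["image"])
    print(n,{k:v for k,v in f.items() if k!="image"})
    for t in("printer","cassette","key_top","apron_stop","gate","spare_cassette","label_roll","date_stamp","weight"):
        print(t,[(np.round(d["xyz"],4).tolist(),round(d["score"],2)) for d in env.search_frame(f,t)][:3])
s=env.read_state();print(s)
E
```

```text
top {'fx': 414.3789924786286, 'fy': 414.3789924786286, 'cx': 279.0529296280184, 'cy': 208.88074579446362, 'position': array([0.53594663, 0.01904933, 0.7225706 ]), 'orientation': array([  4.05981145,   1.55041781, -91.33889038]), 'shot': 1}
printer [([0.6567, 0.1903, 0.1785], 0.93)]
cassette [([0.617, 0.0853, 0.0772], 0.89), ([0.6563, 0.19, 0.1783], 0.48)]
key_top [([0.5394, 0.0537, 0.0519], 0.73)]
apron_stop [([0.6553, 0.1836, 0.1766], 0.68)]
gate [([0.6615, 0.1904, 0.1742], 0.72)]
spare_cassette [([0.6965, -0.0272, 0.0278], 0.72)]
label_roll [([0.5586, -0.0757, 0.0477], 0.88)]
date_stamp [([0.4502, 0.0112, 0.0603], 0.59), ([0.657, 0.187, 0.173], 0.26)]
weight [([0.5079, 0.1499, 0.0328], 0.57)]
side {'fx': 386.0171349282376, 'fy': 386.0171349282376, 'cx': 274.77318883330605, 'cy': 208.6223662537079, 'position': array([ 0.43650139, -0.39021212,  0.51156213]), 'orientation': array([ 45.30487168,  -0.5664671 , -19.33193358]), 'shot': 2}
printer [([0.6382, 0.1465, 0.1243], 0.87)]
cassette [([0.6126, 0.0751, 0.0783], 0.67)]
key_top [([0.532, 0.0487, 0.052], 0.87)]
apron_stop [([0.6418, 0.
[... 220 characters left out ...]
7, 0.0195], 0.97)]
weight []
{'clock': 1.0, 'joint_positions': array([-4.88967120e+01,  2.20412296e+01,  4.55032017e-01, -9.63179690e-04,
       -6.84106665e+01, -1.48172649e+01]), 'qvel': array([ 0.03306439,  0.07327257,  0.03120181,  0.003266  , -0.07049952,
       -0.01617048]), 'joint_torque': array([ 6.98024705e-04, -3.90475810e+01,  1.87622827e+01,  4.22432229e+00,
        1.55475957e-02, -1.58255830e-05]), 'position': array([ 0.2768189 , -0.56035138,  0.22256879]), 'tool_rot': array([-9.00028025e+01, -1.66779931e-03,  2.62856687e+01]), 'force': array([-0.01862145, -0.33277581,  0.14036806]), 'wrist_torque': array([ 0.0081148 ,  0.01350106, -0.05551208]), 'opening': 1.0000005692895546}
```

View pics/top0.png

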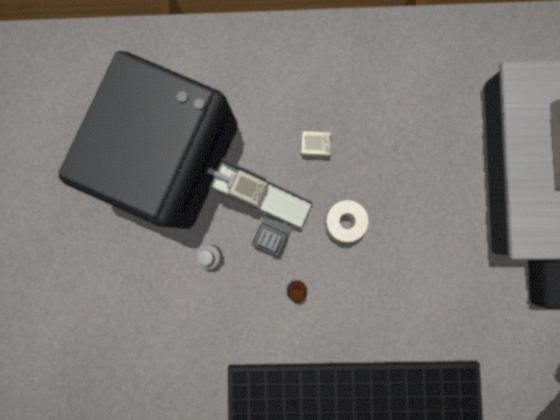

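View pics/side0.png

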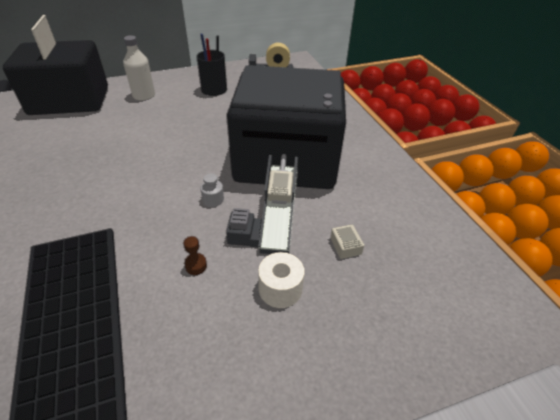

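The top view shows the cassette at (248,187), the apron at (285,207), the key at (271,239), the weight at (208,257), the stamp at (297,291), the roll at (347,222) and the spare at (316,144). The side view agrees: cassette (281,183), apron (278,222), key (240,225). I'll zoom in for corner points.

Run:
```python
import cv2
a=cv2.imread("pics/top0.png")[150:270,190:340];cv2.imwrite("pics/topz.png",cv2.resize(a,None,fx=5,fy=5,interpolation=cv2.INTER_CUBIC))
a=cv2.imread("pics/side0.png")[145:265,210:330];cv2.imwrite("pics/sidez.png",cv2.resize(a,None,fx=5,fy=5,interpolation=cv2.INTER_CUBIC))
```

```text
(no output)
```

View pics/topz.png

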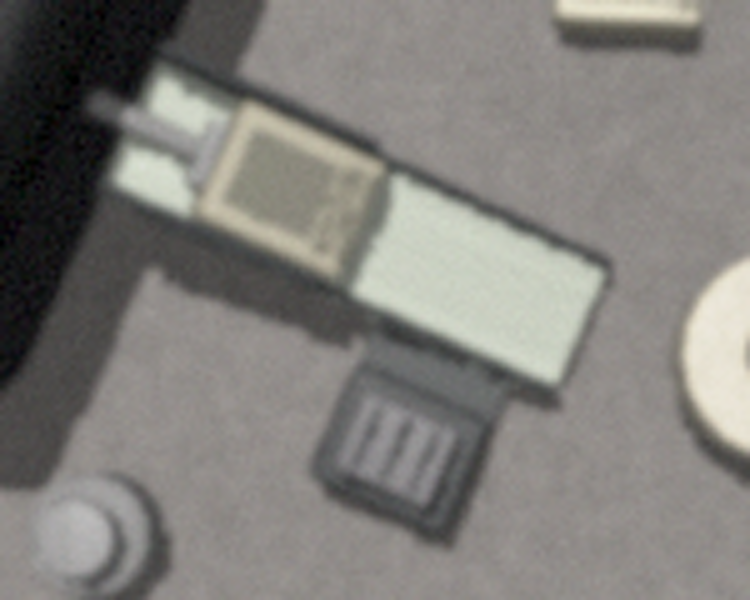

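View pics/sidez.png

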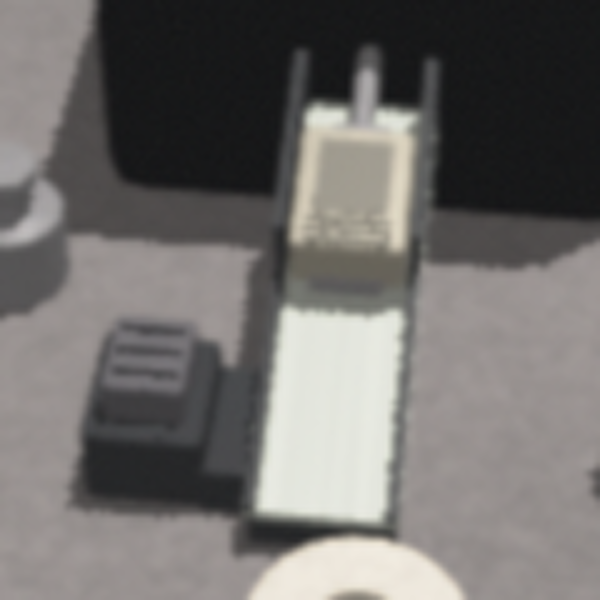

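```bash
cat > fit.py <<'E'
from h import *
from scipy.optimize import least_squares
f1=env.grab_frame("top");f2=env.grab_frame("side")
ct=[[-7.2,-20,69],[-7.2,20,69],[40.9,-20,82.8],[40.9,20,82.8]]
ap=[[-85,-21.5,20],[-85,21.5,20]]
kc=[[-45,62,50]]
M=np.array(ct+ap+kc)/1e3
T=np.array([(388,158),(335,278),(242,102),(203,217),(605,268),(558,385),(398,450)])/5-.4+[190,150]
S=np.array([(408,250),(290,245),(416,130),(303,128),(388,522),(256,517),(150,355)])/5-.4+[210,145]
def W(p): 
    c,s=np.cos(p[2]),np.sin(p[2]); return M@np.array([[c,-s,0],[s,c,0],[0,0,1]]).T+[p[0],p[1],0]
def res(p,which=(0,1)):
    r=[]
    if 0 in which: r.append(proj(f1,W(p))-T)
    if 1 in which: r.append(proj(f2,W(p))-S)
    return np.concatenate(r).ravel()
for w in((0,1),(0,),(1,)):
    o=least_squares(lambda p:res(p,w),[0.6,0.06,1.1],loss='soft_l1')
    print(w,o.x[:2],np.degrees(o.x[2]));print(np.round(res(o.x,w).reshape(-1,2),1).tolist()); print("key",W(o.x)[-1])
    if len(w)==2: print("sep",np.round(res(o.x).reshape(-1,2).mean(0),2))
E
python3 fit.py
```

```text
(0, 1) [0.61004294 0.0680412 ] 65.42760401275311
[[0.2, 1.3], [0.8, 0.4], [0.7, -0.6], [-1.8, -0.2], [0.8, 0.2], [0.3, 0.1], [0.2, -0.2], [-0.5, 0.2], [-0.4, -0.4], [-0.1, -0.1], [-0.2, -1.2], [0.3, -0.1], [0.6, -1.1], [0.2, -0.6]]
key [0.53494495 0.0528988  0.05      ]
sep [ 0.08 -0.17]
(0,) [0.61012398 0.06863898] 65.65921608719937
[[-0.2, 1.2], [0.5, 0.3], [0.2, -0.6], [-2.1, -0.1], [0.4, -0.1], [0.0, -0.1], [0.0, -0.3]]
key [0.53508782 0.05319313 0.05      ]
(1,) [0.6097464  0.06689682] 65.18031952215017
[[-0.5, 0.7], [-0.4, -0.0], [0.1, 0.4], [-0.0, -0.8], [0.1, 0.5], [0.4, -0.6], [0.2, -0.2]]
key [0.53458376 0.05207868 0.05      ]
```

Both cameras agree within about 2 mm, and the key estimate matches the networks. I'll set the finger spacing and move above, with the jaw axis along printer y.

```bash
cat >> h.py <<'E'
O=np.array([0.6100,0.0679,0]);YAW=65.45
def P(x,y,z):
    c,s=np.cos(np.radians(YAW)),np.sin(np.radians(YAW)); return (O+[c*x-s*y,s*x+c*y,z]).tolist()
E
python3 - <<'E'
from h import *
print(env.read_state()["clock"],P(-.045,.031,.1))
s=env.read_state()["joint_positions"]
for y in(YAW,YAW-180):
    for z in(.14,.04):print(y,z,env.inverse_kinematics(P(-.045,.031,z),[-90,0,y]))
env.gripper_to(47/87)
env.goto(P(-.045,.031,.16),[-90,0,YAW if abs(s[5])<200 else 0])
st=env.read_state();print(st["clock"],st["position"],st["tool_rot"],st["opening"],st["force"])
for n in("top","side"):
    f=env.grab_frame(n);cv2.imwrite(f"pics/{n}1.png",f["image"])
E
```

```text
1.1 [0.5631055069694614, 0.03984814581157303, 0.1]
65.45 0.14 [ 20.49163388  20.41501756 -14.85446693   0.         -54.73051551
 -45.04163388]
65.45 0.04 [ 2.04916339e+01  2.75216804e+01 -2.08150259e+01 -2.54444375e-14
 -4.16632936e+01 -4.50416339e+01]
-114.55 0.14 [ 2.04916339e+01  2.04150176e+01 -1.48544669e+01  2.54444375e-14
 -5.47305155e+01  1.34958366e+02]
-114.55 0.04 [ 2.04916339e+01  2.75216804e+01 -2.08150259e+01  2.54444375e-14
 -4.16632936e+01  1.34958366e+02]
4.4083 [0.56316671 0.03908822 0.16006199] [-9.00036256e+01  2.20284217e-03  6.53804095e+01] 0.5364857089217343 [ 0.59903991  0.11663777 -0.3366641 ]
```

View pics/top1.png

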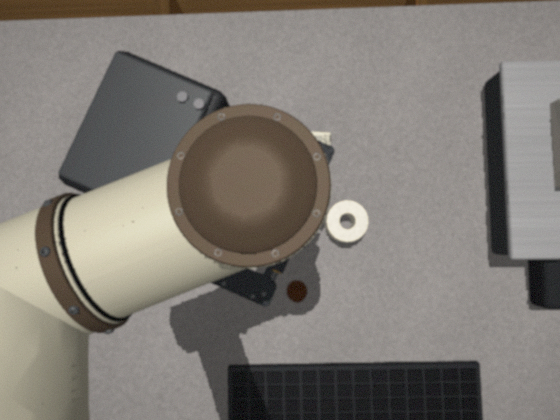

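View pics/side1.png

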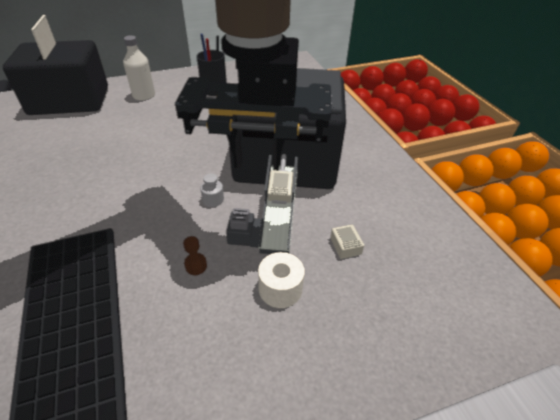

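Run:
```python
from h import *
env.move_straight(P(-.045,.031,.085),rate=.1)
env.dwell(.2)
st=env.read_state();print(st["clock"],st["position"],st["tool_rot"],st["opening"],st["force"])
f=env.grab_frame("side");im=f["image"].copy();cv2.imwrite("pics/side2.png",im)
r=R.from_euler('xyz',st["tool_rot"],degrees=True).as_matrix()
pts=[np.array(st["position"])+r@np.array([0,0,d]) for d in(-.031,0,.031)]
uv=proj(f,pts);print(uv,pts)
a=cv2.resize(im[90:270,170:370],None,fx=3.3,fy=3.3,interpolation=cv2.INTER_CUBIC)
for u in uv: cv2.circle(a,tuple(((u-[170,90]+.5)*3.3).astype(int)),3,(0,0,255),-1)
for u in proj(f,[P(-.045,.062,.05),P(-.045,0,.031)]): cv2.circle(a,tuple(((u-[170,90]+.5)*3.3).astype(int)),3,(0,255,0),-1)
cv2.imwrite("pics/side2z.png",a)
```

```text
5.6083 [0.56353297 0.04000691 0.08572132] [-9.00639938e+01 -5.91421900e-02  6.54546865e+01] 0.5402967383232801 [ 0.40204734 -0.03092045 -0.25521769]
[[277.34923627 202.11100958]
 [258.05334409 200.77204966]
 [238.87031222 199.44092123]] [array([0.59173156, 0.02712908, 0.08575595]), array([0.56353297, 0.04000691, 0.08572132]), array([0.53533438, 0.05288473, 0.0856867 ])]
```

View pics/side2z.png

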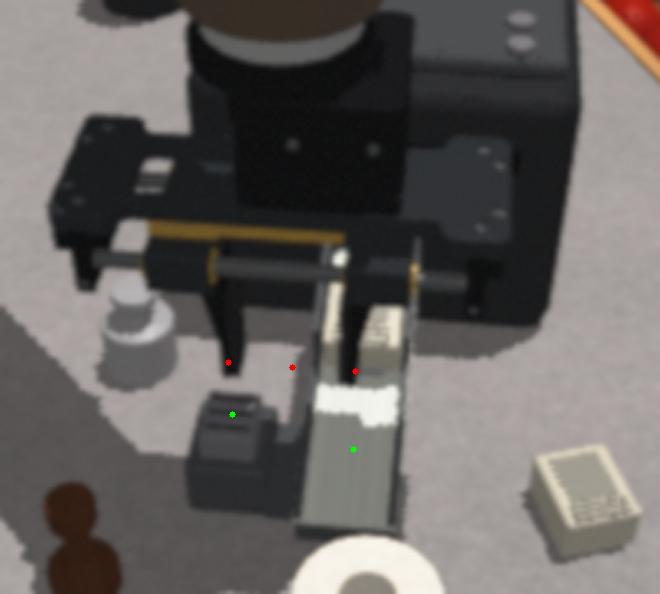

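Side view: the fingertips at (231,373) and (348,380) in the zoom line up with the key and the apron. They sit a little inside the targets because they taper, so I'll open slightly and then press.

Run:
```python
from h import *
env.gripper_to(52/87)
env.move_straight(P(-.045,.031,.056),rate=.05)
def show(t):
    st=env.read_state();print(t,round(st["clock"],2),st["position"].round(4),st["opening"].__round__(3),st["force"].round(2));return st
show("pre")
for z in(.046,.042,.0395,.0385):
    h=env.move_straight(P(-.045,.031,z),rate=.04,force_limit=12)
    show((z,h))
env.dwell(.3);show("d")
f=env.grab_frame("side");cv2.imwrite("pics/side3.png",f["image"])
cv2.imwrite("pics/side3z.png",cv2.resize(f["image"][120:270,190:360],None,fx=3.8,fy=3.8,interpolation=cv2.INTER_CUBIC))
print([(d["xyz"],d["score"]) for d in env.search_frame(f,"cassette")])
print([(d["xyz"],d["score"]) for d in env.search_frame(f,"key_top")])
```

```text
pre 6.81 [0.5633 0.0399 0.056 ] 0.602 [ 0.36 -0.14  0.  ]
(0.046, False) 7.21 [0.5634 0.04   0.0461] 0.599 [-0.15 -0.29  0.76]
(0.042, False) 7.46 [0.5634 0.0399 0.0422] 0.601 [ 0.27 -0.01  1.87]
(0.0395, False) 7.71 [0.5634 0.0399 0.0403] 0.597 [-1.14  0.34  7.49]
(0.0385, False) 7.96 [0.5634 0.0399 0.0401] 0.597 [-2.53  0.98 12.1 ]
d 8.26 [0.5634 0.0399 0.0401] 0.599 [-2.14  1.07 11.37]
[([0.5914, 0.0445, 0.0647], 0.67)]
[([0.5285, 0.047, 0.0422], 0.69)]
```

View pics/side3z.png

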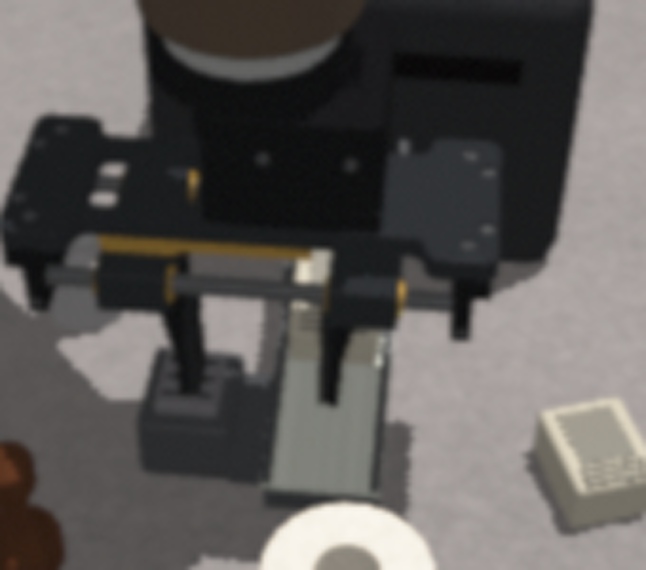

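The key has bottomed out: there's a hard stop at 40.1 mm and the force is rising. The cassette's front face, around (340,345) in the zoom, is behind the right finger. I'll check that it's in contact and still, and that nothing else has moved.

Run:
```python
from h import *
a=cv2.imread("pics/side3.png").astype(int)
env.dwell(.6)
f=env.grab_frame("side");g=f["image"];cv2.imwrite("pics/side4.png",g)
d=np.abs(g.astype(int)-a).max(2);print("diff",d.max(),(d>25).sum())
st=env.read_state();print(st["clock"],st["position"],st["force"])
b=cv2.imread("pics/side0.png")
for t in("spare_cassette","label_roll","date_stamp","weight"): print(t,[(np.round(d["xyz"],4).tolist(),round(d["score"],2)) for d in env.search_frame(f,t)][:1])
im=cv2.resize(g[160:240,250:330],None,fx=7,fy=7,interpolation=cv2.INTER_CUBIC)
c,s=np.cos(np.radians(16)),np.sin(np.radians(16))
for tr,col in((.030,(0,255,0)),(.040,(0,0,255))):
    q=[]
    for l,y,h in((0,-.02,0),(0,.02,0),(0,.02,.026),(0,-.02,.026)):
        q.append(P(-tr*c-s*h,y,.044-tr*s+c*h))
    uv=((proj(f,q)-[250,160]+.5)*7).astype(int);cv2.polylines(im,[uv],True,col,1)
cv2.imwrite("pics/side4z.png",im)
```

```text
diff 7 0
9.0583 [0.56340003 0.03988982 0.04014233] [-1.99782501  0.43838186 11.76943816]
spare_cassette [([0.6906, -0.0434, 0.0262], 0.8)]
label_roll [([0.5568, -0.0882, 0.0512], 0.72)]
date_stamp [([0.448, 0.0025, 0.0226], 0.6)]
weight [([0.5, 0.1416, 0.0212], 0.75)]
```

View pics/side4z.png

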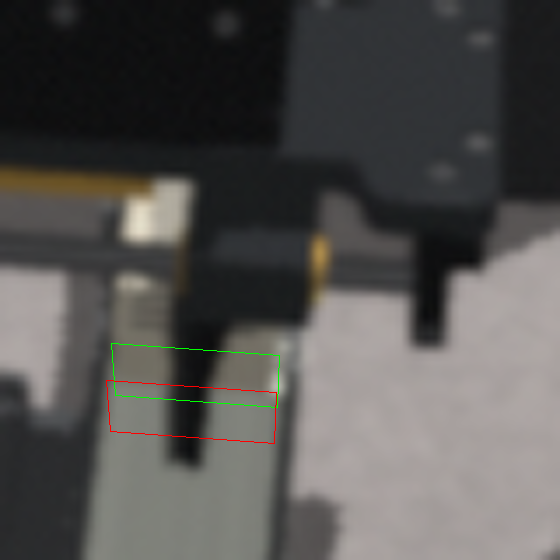

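View pics/side4.png

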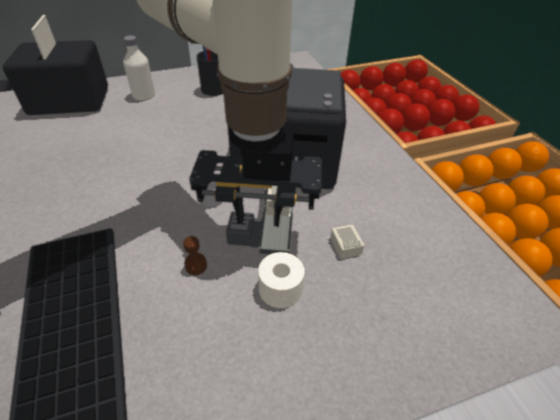

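The face's bottom edge lies on the outline for about 30 mm of travel, so the cassette is against the finger. There was no image change over 0.8 s. I'm handing it in.

Run:
```python
from h import *
env.close_job()
```

```text
the job is handed in; nothing more can be done
```

I pressed the eject key fully down with one finger, and the other finger stopped the cassette on the apron. I handed the job in at about 9 s on the robot's clock, with the arm still holding that pose.

- **Key:** it hit its hard stop with the fingertip at 40.1 mm and about 12 N downward, well above the 4 N spring.
- **Cassette:** its front face shows about 30 mm down the slope, at the finger. Two side pictures 0.8 s apart were identical apart from noise. I judged the contact from the position, because a push as light as the cassette's doesn't show clearly in the force reading.
- **Other objects:** the network found the spare cassette, roll and stamp within about 5 mm of where they started, close to its error. The weight was missed in the first side picture. It later showed about 11 mm from the top camera's estimate, but the two cameras differ by about that much for other objects. The arm never came near it.
- **Not checked:** the arm blocked the top camera, so the final checks rest on the side view alone.

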